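# Tilt the sensor board to the set pointer and hold it for the reading

### The arm

A 7-joint arm with a two-finger parallel gripper is mounted at the origin on the work surface. World frame = base frame: x ahead of the robot, y to its left, z up, the work surface at z = 0. Lengths are in m, angles in rad, forces in N, time in s.
With the tool pointing down it reaches from about 0.35 to 0.9 m from the base axis. Payload 8.1 kg.
Tool frame: the origin (TCP) lies midway between the tips of the shut fingers; the grasp point (between the pads) lies 19 mm behind it; x points along the fingers, z is the direction in which the jaws open and shut, and the axes are right-handed (so a half turn about x gives the same grasp; the last joint's range is limited). The gripper opens to 92 mm and grips with 3 to 60 N. Pads are 19 mm wide; open, the fingers measure 130 mm over their backs; the gripper's body (75 mm by 190 mm) begins 47 mm behind the grasp point.
Start: joints at [1.033, 0.434, 0.025, 1.573, -0.012, 1.134, -0.075], TCP at [0.263, -0.567, 0.227] pointing down, gripper open.
Joint ranges: [-2.62, 2.62], [-0.44, 2.09], [-1.27, 1.32], [0.08, 2.57], [-1.32, 4.46], [0.12, 2], [-2.74, 2.74]. Speed limits (rad/s): [2.22, 2.22, 3.01, 3.01, 3.14, 3.14, 3.14].

### API

Orientations are given as a rotation vector (axis times angle).
In Python, from cell import arm, optics, finder gives the robot as it stands.
- The arm moves only by the tool send_rows, never from a script. Its argument "rows" is a list that holds one entry, the list of rows, each a list of 7 numbers: the shift along the tool's x, y, z in mm, then the turn, a rotation vector about the tool's x, y, z in degrees, then the opening in per cent of the stroke, from 0 (shut) to 100 (fully open). A call has exactly 8 rows; each row is the pose to reach, as a shift and turn from the pose commanded when the call began, along the tool's axes at that moment; what a row does not reach only later rows make up. A row lasts 1/10 s, in which the tool goes at most 50 mm and 8.59 degrees, less where a joint would pass 70% of its speed; a pose out of reach is approached as far as the arm can. A call with a gripper value outside its range is refused whole. The fingers move at their own pace and stop on an object; "grip_force" is the grip in N (left out, the last holds). Time passes only in rows, so rows that repeat a pose let the fingers close, or fill a call up. It gives the time, the measured TCP pose, the force and the opening at its end, in the units of the state.
- arm.observe(): the state, without advancing time (a new reading comes with each control period).
- optics.get_image(name): name is "scene" or "side" or "wrist"; returns (picture, depth): 384x512x3 uint8, red, green, blue; 384x512 float32, m along the optical axis (not along the pixel's ray), 0 where there is no reading.
- optics.get_calibration(name): a dict with "camera_matrix" (3x3 intrinsics, pixels), "position" and "orientation" of the camera in the world; the wrist camera has in their place "T_tool_cam" (4x4, takes a point from camera to tool coordinates, whose origin is the TCP and whose axes are the tool frame's). Camera axes: x right, y up, looking along -z (the intrinsics and any distortion apply to the point x, -y, -z); pixel columns grow to the right and rows downward; lengths in m; the calibration is good to about 2 mm. The wrist camera is an equidistant fisheye: a pixel r from the principal point sees the ray r / f radians off the axis. A picture is of the moment at which its call begins: read the wrist's pose just before it. get_calibration takes no time and is no camera call.
- arm.sign_off(): hands the job in, once; it reports no verdict.
Trained networks look in the newest picture that a camera, given by its name, has taken for a name from the list of things; names that differ only in an ending like _2 or _b are one class to them, and where a whole thing is asked for, a point or a joint stands for the part that bears it (a point fixed in the world has none). Each returns a list of dicts, best first, with "confidence" (0 to 1); they miss things now and then, are a little off and sometimes report something else, mostly with a low value. They report only what shows in the picture. A call takes as long as a camera call.
- finder.search_frame(camera, thing): "bbox" ([left, top, width, height] in pixels, round what is visible of it).
- finder.regions_of(camera, thing): "region" (384x512 bool, what is visible of it) and "bbox" ([left, top, width, height] in pixels, round what is visible of it).
- finder.place_of(camera, thing): "xy" ([column, row] in pixels: a listed point, or the origin of a listed thing).
The state is a dict: "clock": time; "joints": joint angles; "dq": joint speeds; "joint_efforts": joint torques, N m; "position": TCP position; "ee_rot": TCP orientation; "force": force on the tool from outside, world axes, zero at the start; "ft_torque": the same for the moment, N m; "width": opening from 0.0 (shut) to 1.0 (fully open).
Only numpy, scipy, OpenCV 4.12 (cv2) and the standard library are available. Lean on these libraries where they do the work, as an engineer would, in place of code of your own. Each camera call takes 0.05 s, during which the arm holds its last target.

### The job

The tilt sensor on the breadboard is to be checked at the angle marked by the red set pointer. First, with the hinged aluminium plate still lying down, slide the battery cover fully shut over the two cells; then take the plate by its bow handle, swing it up until its yellow needle lines up with the red set pointer, and keep holding it still there: the hinge has no catch, so finish while holding it. Do not let the plate drop, do not shift the red pointer, and leave the other things on the bench where they are.

Things in the scene. Friction and masses are not known exactly. Their poses are not given: they have to be found in the camera images.
- stand: grey tilt stand fixed to the bench: a hollow base 235 mm (x) by 238 mm (y), 52 mm high. Origin at the centre of its underside; x points from the bow handle's side to the hinge's side (away from the robot, give or take its yaw), y to the left, towards the white protractor arc, z up. It carries the tilting plate and the set pointer. The white arc (4 mm thick, 96 to 122 mm from the hinge axis, marks every 5 degrees, 0 to 80) stands upright along the left side at y = +128 mm
- hinge_axis (a point): middle of the hinge axis, fixed to the stand 100 mm from its origin along x and 55 mm above the bench; the axis runs along the stand's y
- tilt_plate (a joint): tilt of the hinged plate in rad: 0 lying flat on the base (start), grows as the handle's end rises, stop at 1.35. Free hinge without catch or spring: let go, the plate falls shut. The grey aluminium plate with all it carries weighs 0.6 to 1.0 kg; it is 226 mm wide and reaches from the hinge 210 mm towards the robot, 6 mm thick, its mid-plane through the hinge axis. The breadboard on it rises to 20 mm over the mid-plane, nothing on it to more than 23 mm
- handle_mid (a point): middle of the grip bar of the steel bow handle on the plate's front edge, in the plate's plane, 255 mm from the hinge axis (55 mm above the bench when flat). The bar is round, 10 mm thick, runs along the hinge's direction (stand's y), 110 mm long between its legs, with a 40 mm free gap between bar and plate edge; turns with the plate
- needle_tip (a point): tip of the yellow needle on the plate's left edge, 108 mm from the hinge axis, in the plate's mid-plane, 135 mm left of the plate's middle line
- set_pointer (a joint): angle of the red set pointer on the white arc, rad, measured like the plate's tilt: the plate is at the mark when tilt_plate equals this value. Drawn anew between 0.6 and 1.1; stiff, stays where it is unless pushed hard
- set_tip (a point): tip of the red set pointer, 108 mm from the hinge axis, 135 mm left of the middle line; the red clip behind it rides on the rim of the arc, 119 to 137 mm from the axis, with a small red knob pointing left. With the plate at the mark the two tips meet
- battery_cover (a joint): how far the battery cover is open, m: 0 fully shut over the battery well (end stop), up to 0.058 fully open; it opens to the stand's +y and shuts towards -y. About 2 N of friction, no catch, stays where it is left
- cover_rib (a point): middle of the top of the orange grip rib on the black sliding battery cover. Rib 16 mm high, 10 mm thick along the slide, 40 mm long across it; when the plate is flat its top is 77 mm above the bench and the cover's upper face 61 mm. The cover is 49 by 64 mm, on the plate's upper face, its rib 180 mm from the hinge axis and, when shut, 60 mm right (-y) of the plate's middle line; it runs between two low guides along y, 6 mm above the plate
- cell1: loose AA cell, 14.5 mm thick, 50 mm long, lying along the stand's y in the battery well of the plate, the one nearer the handle; origin at its centre
- cell2: the second AA cell beside it, nearer the hinge
- multimeter: bystander: yellow hand-held meter 170 x 85 x 45 mm lying right of the stand; origin under its centre, x along its length
- screwdriver: bystander: red-handled screwdriver about 180 mm long lying left of the stand; x along it
- mini_vise: bystander: small blue bench vise, 90 x 66 x 60 mm; origin under its centre
- mouse: bystander: black and grey computer mouse, 104 x 58 x 34 mm; origin under its centre
- solder_spool: bystander: blue spool of solder standing on its flange, 60 mm across, 50 mm high; origin under its centre
- parts_tray: bystander: red open parts tray, 130 x 100 x 45 mm; origin under its centre
- notebook: bystander: black-and-white speckled notebook, 190 x 245 x 12 mm; origin under its centre

How it is judged:
By the outcome, as a careful person would: the job done as asked, in the order asked, and still so for the second after the job is handed in, while the arm keeps its last pose, push and grip.
It also fails if it takes over 64 s, if anything falls off the work surface, if the arm or the gripper's body presses on something with over 40 N, if the wrist force passes 120 N, or if a joint passes its speed limit or range.

## Working session

There is one attempt and no reset: what is moved stays moved. The work goes in short steps, Python scripts to look and compute and a tool call to move; the robot and the scene stay as the last step left them, time stands still between calls to the robot, and variables do not carry over. Pictures are saved under pics/ and viewed, and the job is handed in when it is done.

Besides the shell and the picture viewer there is one more tool, called after "Request:" in YAML: its name, and indented under it one key for each argument. send_rows: Moves the arm, as the interface text tells. Its arguments: {"type":"object","properties":{"rows":{"type":"array"},"grip_force":{"type":"number"}},"required":["rows"]}

```bash
ls; mkdir -p pics
cat > h.py <<'E'
import numpy as np, cv2
from scipy.spatial.transform import Rotation as R
from cell import arm, optics, finder
def rot(o):
    o=np.array(o,float)
    if o.shape==(3,3): return o
    if o.shape==(4,): return R.from_quat(o).as_matrix()
    return R.from_rotvec(o).as_matrix()
def unproj(cam,px,d):
    c=optics.get_calibration(cam);K=np.array(c['camera_matrix'])
    p=np.array([(px[0]-K[0,2])/K[0,0]*d,-(px[1]-K[1,2])/K[1,1]*d,-d])
    return rot(c['orientation'])@p+np.array(c['position'])
def ray_z(cam,px,z):
    c=optics.get_calibration(cam);o=np.array(c['position'])
    v=unproj(cam,px,1.)-o
    return o+v*(z-o[2])/v[2]
def proj(cam,P):
    c=optics.get_calibration(cam);K=np.array(c['camera_matrix'])
    q=rot(c['orientation']).T@(np.array(P)-np.array(c['position']))
    return np.array([K[0,0]*q[0]/-q[2]+K[0,2],K[1,1]*(-q[1])/-q[2]+K[1,2]])
def save(n,im): cv2.imwrite('pics/'+n+'.png',cv2.cvtColor(im,cv2.COLOR_RGB2BGR))
E
python3 - <<'E'
from h import *
np.set_printoptions(precision=4,suppress=True)
for c in ['scene','side']:
    print(c,optics.get_calibration(c))
    im,d=optics.get_image(c); save(c+'0',im); np.save(c+'d.npy',d)
    for t in ['hinge_axis','handle_mid','needle_tip','set_tip','cover_rib','stand','cell1','multimeter']:
        r=finder.place_of(c,t)
        for q in r[:2]:
            x,y=q['xy']; dd=d[int(np.clip(y,0,383)),int(np.clip(x,0,511))]
            print(c,t,np.array(q['xy']),round(q['confidence'],2),unproj(c,q['xy'],dd))
print(optics.get_calibration('wrist'))
print(arm.observe())
E
```

```text
pics
scene {'camera_matrix': array([[356.1245,   0.    , 255.3045],
       [  0.    , 356.1245, 196.1219],
       [  0.    ,   0.    ,   1.    ]]), 'position': array([1.048, 0.086, 0.946]), 'orientation': array([0.4301, 0.4795, 1.6717])}
scene hinge_axis [196. 274.] 0.6 [ 0.7468 -0.1035  0.0612]
scene handle_mid [222.  193.5] 0.91 [ 0.4905 -0.0873  0.057 ]
scene needle_tip [256.8 245.5] 0.83 [ 0.6144  0.0366 -0.002 ]
scene needle_tip [201.7 208.3] 0.4 [ 0.552  -0.1341  0.0609]
scene set_tip [137.1 245.2] 0.68 [ 0.682  -0.2899  0.0359]
scene set_tip [253.  238.1] 0.41 [0.6575 0.0312 0.133 ]
scene cover_rib [204.4 207.2] 0.51 [ 0.5468 -0.1274  0.0602]
scene stand [208.2 245.7] 0.65 [ 0.6652 -0.0893  0.0638]
scene cell1 [194.8 213.4] 0.57 [ 0.5719 -0.1495  0.0616]
scene cell1 [193.  211.3] 0.56 [ 0.5624 -0.158   0.0549]
scene multimeter [135.  246.3] 0.98 [ 0.6854 -0.2953  0.0342]
scene multimeter [111.8 157.6] 0.28 [ 0.3789 -0.4865  0.0105]
side {'camera_matrix': array([[379.9112,   0.    , 253.8276],
       [  0.    , 379.9112, 191.7225],
       [  0.    ,   0.    ,   1.    ]]), 'posi
[... 745 characters left out ...]
.    ]]), 'T_tool_cam': array([[-0.    ,  0.2902, -0.957 , -0.1572],
       [ 0.0003,  0.957 ,  0.2902,  0.0789],
       [ 1.    , -0.0003, -0.0001,  0.0002],
       [ 0.    ,  0.    ,  0.    ,  1.    ]])}
{'clock': 0.9, 'joints': array([ 1.0334,  0.4345,  0.025 ,  1.5732, -0.0116,  1.134 , -0.0751]), 'dq': array([-0.0004, -0.0011, -0.001 ,  0.0002, -0.0008, -0.0005,  0.0007]), 'joint_efforts': array([  0.0008, -66.7655,   0.9842, -31.4814,  -0.0607,   0.0327,
         0.0001]), 'position': array([ 0.2632, -0.5669,  0.2268]), 'ee_rot': array([ 0.8833,  1.384 , -0.8834]), 'force': array([-0.6302,  0.5111,  0.1153]), 'ft_torque': array([-0.0132,  0.0164,  0.053 ]), 'width': 0.9970359669542185}
```

View images.

Run:
```python
import cv2
for c,(x0,y0,x1,y1) in {'scene':(90,130,350,330),'side':(130,110,330,260)}.items():
    i=cv2.imread(f'pics/{c}0.png'); s=790/(x1-x0)
    cv2.imwrite(f'pics/{c}0z.png',cv2.resize(i[y0:y1,x0:x1],None,fx=s if (y1-y0)*s<600 else 600/(y1-y0),fy=s if (y1-y0)*s<600 else 600/(y1-y0),interpolation=cv2.INTER_CUBIC))
```

```text
(no output)
```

View pics/scene0.png

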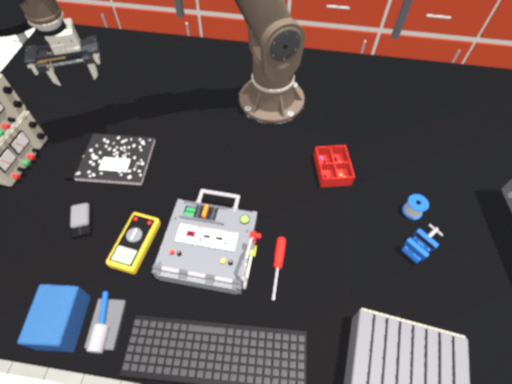

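View pics/scene0z.png

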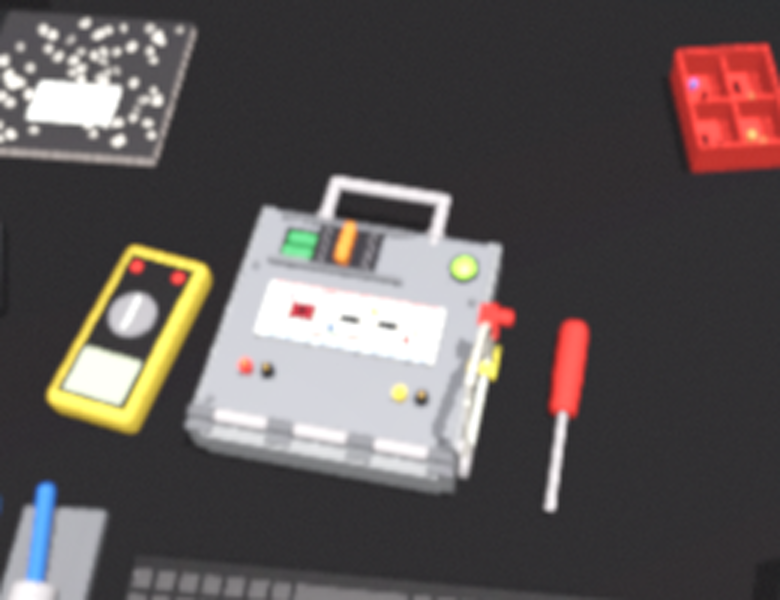

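View pics/side0z.png

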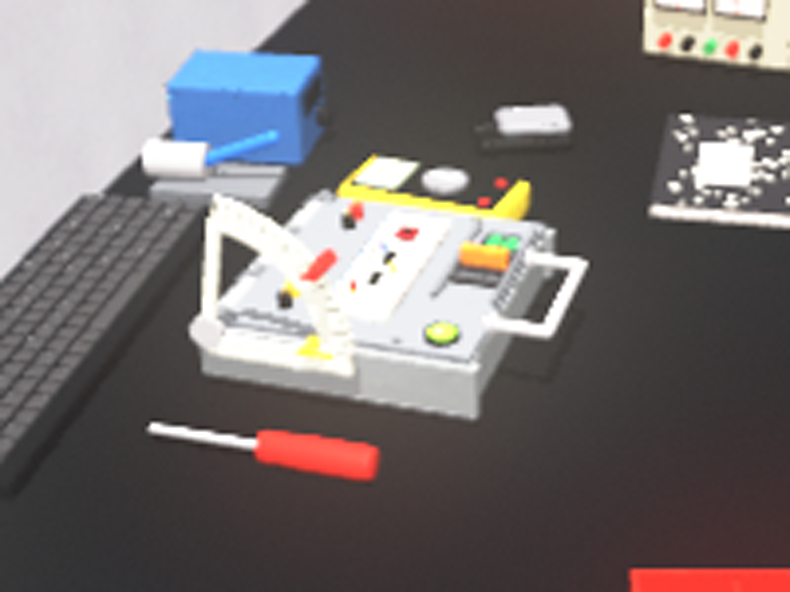

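Run:
```python
from h import *
np.set_printoptions(precision=4,suppress=True)
for nm,p,z in [('barL(-y)',(333,185),.06),('barR',(447,199),.06),('plate f-r',(263,209),.058),('plate f-l',(500,243),.058),('ribtop',(350,224),.077),('ribbot',(343,262),.077)]:
    print(nm,ray_z('scene',(90+p[0]/3.,130+p[1]/3.),z))
for c in ['scene','side']:
    d=np.load(c+'d.npy'); v,u=np.mgrid[0:384,0:512]
    cal=optics.get_calibration(c);K=cal['camera_matrix']
    P=np.stack([(u-K[0,2])/K[0,0]*d,-(v-K[1,2])/K[1,1]*d,-d],-1)@rot(cal['orientation']).T+cal['position']
    ok=(d>0)&(P[...,0]>.45)&(P[...,0]<.9)&(P[...,1]>-.3)&(P[...,1]<.08)&(P[...,2]>.05)&(P[...,2]<.068)
    n,l,st,_=cv2.connectedComponentsWithStats(ok.astype(np.uint8)); k=1+np.argmax(st[1:,4])
    pts=P[l==k]; pl=pts[pts[:,2]<.064]
    # plane fit
    A=np.c_[pl[:,:2],np.ones(len(pl))]; co=np.linalg.lstsq(A,pl[:,2],rcond=None)[0]
    print(c,len(pts),'z med',np.median(pl[:,2]),'slopes',co)
    r=cv2.minAreaRect((pts[:,:2]*1000).astype(np.float32)); print(r, cv2.boxPoints(r))
    # orange rib
    im=cv2.imread(f'pics/{c}0.png'); h=cv2.cvtColor(im,cv2.COLOR_BGR2HSV)
    m=(h[...,0]>6)&(h[...,0]<18)&(h[...,1]>170)&(h[...,2]>120)&(P[...,0]>.5)&(P[...,0]<.62)&(P[...,1]<0)&(P[...,1]>-.25)
    q=P[m]; print('orange',len(q),q.mean(0),q.min(0),q.max(0)); t=q[q[:,2]>.07]; print(t.mean(0) if len(t) else '')
    m=((h[...,0]<5)|(h[...,0]>175))&(h[...,1]>170)&(h[...,2]>100)&(P[...,2]>.08)&(P[...,2]<.25)&(P[...,0]>.5)&(P[...,0]<.8)&(abs(P[...,1])<.12)
    q=P[m]; print('red',len(q),q.mean(0),q.min(0),q.max(0)); ys,xs=np.nonzero(m); print(xs.mean(),ys.mean(),xs.min(),xs.max())
```

```text
barL(-y) [ 0.4958 -0.1495  0.06  ]
barR [ 0.4944 -0.0352  0.06  ]
plate f-r [ 0.5326 -0.211   0.058 ]
plate f-l [0.5346 0.0235 0.058 ]
ribtop [ 0.5471 -0.1189  0.077 ]
ribbot [ 0.5884 -0.1162  0.077 ]
scene 6135 z med 0.057652141221910314 slopes [-0.0047 -0.0003  0.0607]
((625.2781372070312, -96.31051635742188), (241.1295928955078, 277.0614929199219), 87.96622467041016) [[ 482.556  -211.8831]
 [ 759.4429 -221.7156]
 [ 768.0003   19.2621]
 [ 491.1133   29.0946]]
orange 10 [ 0.5736 -0.1173  0.075 ] [ 0.5568 -0.125   0.071 ] [ 0.5857 -0.1147  0.0795]
[ 0.5736 -0.1173  0.075 ]
red 21 [0.6511 0.0408 0.1348] [0.6409 0.0317 0.1269] [0.659  0.0483 0.1412]
257.14285714285717 236.04761904761904 254 260
side 2272 z med 0.058459852975412674 slopes [-0.0011 -0.0081  0.0583]
((623.458984375, -88.11306762695312), (256.62255859375, 276.5205383300781), 88.8595962524414) [[ 482.6724 -213.6472]
 [ 759.1382 -219.1507]
 [ 764.2456   37.4211]
 [ 487.7798   42.9245]]
orange 10 [ 0.5644 -0.1183  0.0642] [ 0.546  -0.1301  0.0606] [ 0.5809 -0.1146  0.0684]

red 5 [0.6438 0.0446 0.1335] [0.6407 0.0375 0.1302] [0.6466 0.0492 0.1354]
210.2 178.6 209 212
```

Run:
```python
from h import *
np.set_printoptions(precision=4,suppress=True)
s=arm.observe(); M=rot(s['ee_rot']); print(M, s['position'])
# overlay stand model for candidate poses
def model(x0,y0,yaw,open_):
    c,sn=np.cos(yaw),np.sin(yaw)
    f=lambda X,Y,Z: np.array([x0+c*X-sn*Y,y0+sn*X+c*Y,Z])
    return f
from scipy.optimize import least_squares
# measured pixel correspondences (scene, crop px): bar ends, plate corners front, handle
S=lambda p:(90+p[0]/3.,130+p[1]/3.)
s2=790/200.
D=lambda p:(130+p[0]/s2,110+p[1]/s2)
obs=[('scene',S((333,182)),(-155,-57,55)),('scene',S((449,197)),(-155,57,55)),
('scene',S((262,208)),(-110,-113,58)),('scene',S((501,243)),(-110,113,58)),
('side',D((586,262)),(-155,-57,55)),('side',D((548,334)),(-155,57,55)),('side',D((555,232)),(-110,-113,58)),
('scene',S((490,372)),None)]
obs=[o for o in obs if o[2]]
def res(p):
    f=model(p[0],p[1],p[2],0)
    return np.concatenate([proj(c,f(*(np.array(q)/1000.)))-px for c,px,q in obs])
r=least_squares(res,[.645,-.09,0],loss='soft_l1'); print(r.x,np.degrees(r.x[2])); print(res(r.x).reshape(-1,2))
f=model(*r.x,0)
for c,(a,b,e,g,k) in {'scene':(90,130,350,330,3.),'side':(130,110,330,260,s2)}.items():
    im=cv2.imread(f'pics/{c}0z.png'); 
    def L(P,col):
        q=np.array([(proj(c,f(*(np.array(p)/1000.)))-[a,b])*k for p in P]); cv2.polylines(im,[q.round().astype(np.int32)],False,col,1)
    L([(-110,-113,58),(-110,113,58),(100,113,58),(100,-113,58),(-110,-113,58)],(0,0,255))
    L([(-110,-50,55),(-155,-50,55),(-155,50,55),(-110,50,55)],(255,0,255))
    for rr in (96,122): L([(100-rr*np.cos(t),128,55+rr*np.sin(t)) for t in np.linspace(0,1.4,30)],(0,200,0))
    for t in (.6,.7,.8): L([(100-108*np.cos(t),135,55+108*np.sin(t)),(100-137*np.cos(t),135,55+137*np.sin(t))],(255,0,0))
    L([(-117.5,119,0),(-117.5,119,52),(-117.5,-119,52),(-117.5,-119,0)],(0,255,255))
    L([(-100,-25,77),(-60,-25,77)],(255,255,0))
    cv2.imwrite(f'pics/{c}_ov.png',im)
```

```text
[[ 0.      0.907   0.4211]
 [-0.0001  0.4211 -0.907 ]
 [-1.     -0.      0.0001]] [ 0.2632 -0.5669  0.2268]
[ 0.6416 -0.097  -0.0258] -1.4783098902203853
[[ 0.8398 -1.0152]
 [-0.5338 -0.202 ]
 [ 1.9638 -0.5916]
 [-1.9429 -0.2161]
 [-1.1322  0.5201]
 [-0.051  -0.1793]
 [-2.192  -2.0089]]
```

View pics/scene_ov.png

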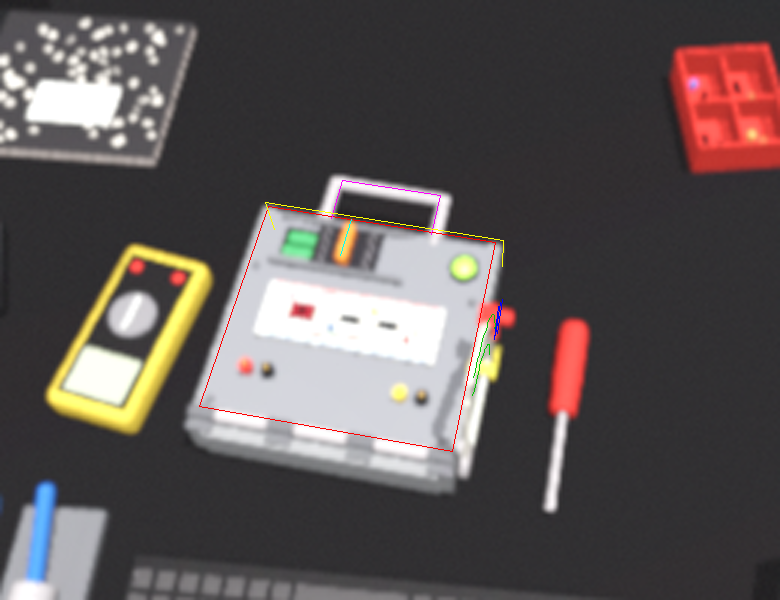

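View pics/side_ov.png

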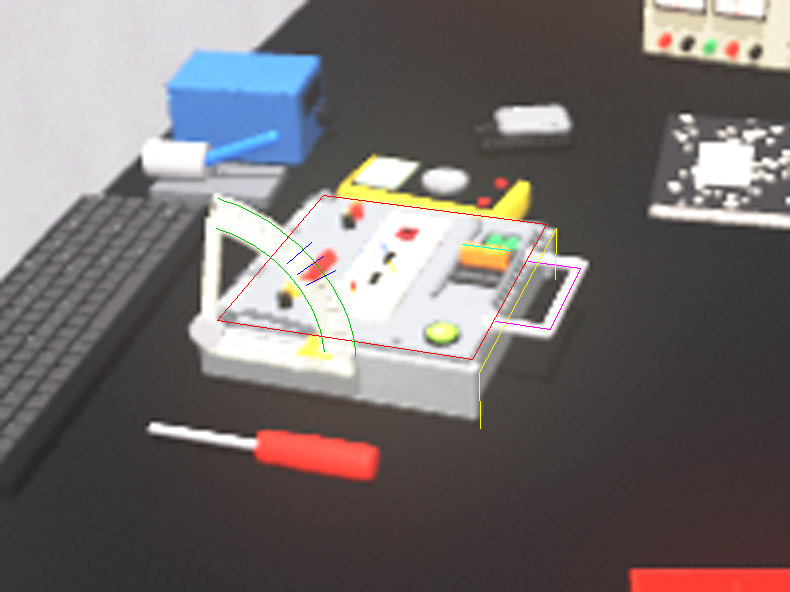

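Request:
send_rows:
  rows:
    - [[2, 37, -24, 2, 0, 0, 50], [4, 74, -49, 4, 0, 0, 50], [6, 111, -73, 7, 0, 0, 50], [8, 148, -98, 9, 0, 0, 50], [11, 185, -122, 11, 0, 0, 50], [13, 222, -146, 13, 0, 0, 50], [16, 259, -171, 16, 0, 0, 50], [18, 296, -195, 18, 0, 0, 50]]

```text
clock: 1.7
position: [0.4503, -0.2637, 0.2088]
ee_rot: [1.121, 1.262, -1.121]
force: [1.1, -0.3, 0.1]
width: 0.501
```

Request:
send_rows:
  rows:
    - [[2, 25, -29, 2, 0, 0, 50], [4, 50, -58, 4, 0, 0, 50], [6, 75, -87, 6, 0, 0, 50], [9, 100, -116, 8, 0, 0, 50], [9, 112, -131, 8.5, 0, 0, 50], [9, 112, -131, 8.5, 0, 0, 50], [9, 112, -131, 8.5, 0, 0, 50], [9, 112, -131, 8.5, 0, 0, 50]]

```text
clock: 2.5
position: [0.5444, -0.1233, 0.1997]
ee_rot: [1.23, 1.195, -1.231]
force: [0.1, 0.6, -0.5]
width: 0.503
```

```bash
cat >> h.py <<'E'
def wproj(P,s=None):
    s=s or arm.observe(); c=optics.get_calibration('wrist');K=c['camera_matrix'];T=c['T_tool_cam']
    t=rot(s['ee_rot']).T@(np.array(P)-s['position']); q=T[:3,:3].T@(t-T[:3,3])
    v=np.array([q[0],-q[1],-q[2]]); r=np.hypot(v[0],v[1]); th=np.arctan2(r,v[2])
    return np.array([K[0,2],K[1,2]])+K[0,0]*th*v[:2]/max(r,1e-9)
def wray(px,s):
    c=optics.get_calibration('wrist');K=c['camera_matrix'];T=c['T_tool_cam']
    a=(np.array(px)-[K[0,2],K[1,2]])/K[0,0]; th=np.hypot(*a); v=np.array([np.sin(th)*a[0]/max(th,1e-9),np.sin(th)*a[1]/max(th,1e-9),np.cos(th)])
    M=rot(s['ee_rot']); d=M@T[:3,:3]@np.array([v[0],-v[1],-v[2]]); return M@T[:3,3]+s['position'],d
def wz(px,z,s):
    o,d=wray(px,s); return o+d*(z-o[2])/d[2]
def stand(x0=.6416,y0=-.097,yaw=-.0258):
    c,sn=np.cos(yaw),np.sin(yaw)
    return lambda X,Y,Z: np.array([x0+c*X/1e3-sn*Y/1e3,y0+sn*X/1e3+c*Y/1e3,Z/1e3])
E
python3 - <<'E'
from h import *
np.set_printoptions(precision=4,suppress=True)
s=arm.observe(); im,d=optics.get_image('wrist'); save('w1',im)
print(s['position'],s['joints'],rot(s['ee_rot']))
b=cv2.resize(cv2.cvtColor(im,cv2.COLOR_RGB2BGR),(768,576)); f=stand()
def L(P,col):
    q=np.array([wproj(f(*p),s)*1.5 for p in P]); cv2.polylines(b,[q.round().astype(np.int32)],False,col,1)
L([(-110,-113,58),(-110,113,58),(100,113,58),(100,-113,58),(-110,-113,58)],(0,0,255))
L([(-110,-55,55),(-155,-55,55),(-155,55,55),(-110,55,55)],(255,0,255))
L([(-100,-25,77),(-60,-25,77)],(255,255,0))
cv2.imwrite('pics/w1ov.png',b)
E
```

```text
[ 0.5444 -0.1233  0.1997] [ 0.1922  0.3557 -0.0872  1.7682  0.0366  1.0195 -1.509 ] [[-0.0003  0.9996 -0.0295]
 [-0.0008 -0.0295 -0.9996]
 [-1.     -0.0003  0.0008]]
```

View pics/w1ov.png

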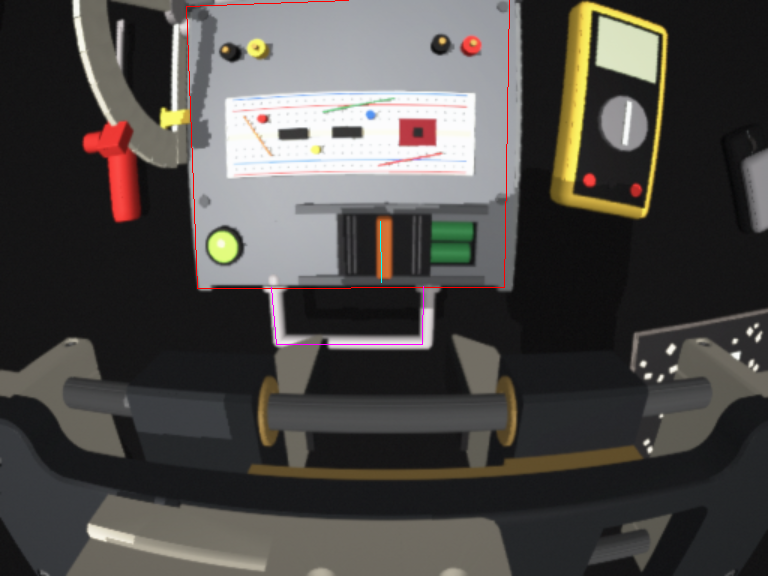

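Run:
```python
from h import *
np.set_printoptions(precision=4,suppress=True)
s=arm.observe()
for n,p,z in [('rib mid',(384,247),.077),('rib near',(385,279),.077),('rib far',(384,217),.077),('barL',(273,343),.057),('barR',(433,343),.057),('legs',(352.5,343),.058),('cFL',(197,288),.058),('cFR',(512,289),.058),('far left edge',(189,60),.058),('far right edge',(516,60),.058),('right edge cells well',(475,245),.06),('cover right',(430,245),.061),('cover left',(338,245),.061)]:
    print(n,wz(np.array(p)/1.5,z,s))
```

```text
rib mid [ 0.5642 -0.1224  0.077 ]
rib near [ 0.5429 -0.1224  0.077 ]
rib far [ 0.5836 -0.123   0.077 ]
barL [ 0.4897 -0.0363  0.057 ]
barR [ 0.4869 -0.1561  0.057 ]
legs [ 0.4892 -0.0968  0.058 ]
cFL [0.5349 0.0186 0.058 ]
cFR [ 0.5273 -0.2135  0.058 ]
far left edge [0.7021 0.0106 0.058 ]
far right edge [ 0.6891 -0.2152  0.058 ]
right edge cells well [ 0.5605 -0.1848  0.06  ]
cover right [ 0.5614 -0.1535  0.061 ]
cover left [ 0.5633 -0.091   0.061 ]
```

Request:
send_rows:
  rows:
    - [[15, 19, -1, 0, 0, 0, 35], [35, 19, -1, 0, 0, 0, 35], [60, 19, -1, 0, 0, 0, 35], [85, 19, -1, 0, 0, 0, 35], [105, 19, -1, 0, 0, 0, 35], [122, 19, -1, 0, 0, 0, 35], [134, 19, -1, 0, 0, 0, 35], [134, 19, -1, 0, 0, 0, 35]]

```text
clock: 3.35
position: [0.5627, -0.1221, 0.0644]
ee_rot: [1.229, 1.197, -1.232]
force: [-0.3, -0.3, 0.2]
width: 0.349
```

Run:
```python
from h import *
s=arm.observe(); im,d=optics.get_image('wrist'); save('w2',im);print(s['position'],s['force'],s['width'])
```

```text
[ 0.56274059 -0.12213542  0.06442163] [-0.34222321 -0.3169325   0.2398389 ] 0.3492491016130041
```

View pics/w2.png

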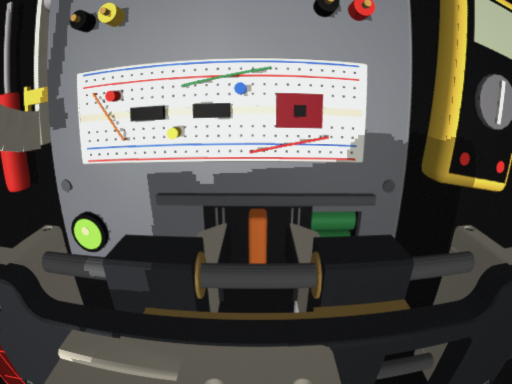

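Request:
send_rows:
  rows:
    - [[0, 0, 0, 0, 0, 0, 8], [0, 0, 0, 0, 0, 0, 5], [0, 0, 0, 0, 0, 0, 5], [0, 0, 0, 0, 0, 0, 5], [0, 0, 0, 0, 0, 0, 5], [0, 0, 0, 0, 0, 0, 5], [0, 0, 0, 0, 0, 0, 5], [0, 0, 0, 0, 0, 0, 5]]
  grip_force: 10

```text
clock: 4.2
position: [0.5645, -0.1215, 0.0664]
ee_rot: [1.23, 1.195, -1.229]
force: [-0.4, 0.1, 5.9]
width: 0.11
```

Request:
send_rows:
  rows:
    - [[-3, 0, 0, 0, 0, 0, 5], [-3, 0, 4, 0, 0, 0, 5], [-3, 0, 8, 0, 0, 0, 5], [-3, 0, 13, 0, 0, 0, 5], [-3, 0, 18, 0, 0, 0, 5], [-3, 0, 23, 0, 0, 0, 5], [-3, 0, 28, 0, 0, 0, 5], [-3, 0, 31, 0, 0, 0, 5]]

```text
clock: 5.0
position: [0.5635, -0.1526, 0.0684]
ee_rot: [1.23, 1.196, -1.229]
force: [5.7, 2.8, -6.8]
width: 0.108
```

Request:
send_rows:
  rows:
    - [[1, 0, 1, 0, 0, 0, 5], [1, 0, 2, 0, 0, 0, 5], [1, 0, 3, 0, 0, 0, 5], [1, 0, 4, 0, 0, 0, 5], [1, 0, 5, 0, 0, 0, 5], [1, 0, 6, 0, 0, 0, 5], [1, 0, 7, 0, 0, 0, 5], [1, 0, 8, 0, 0, 0, 5]]

```text
clock: 5.8
position: [0.5633, -0.1582, 0.0674]
ee_rot: [1.23, 1.198, -1.227]
force: [4.1, 8.5, -6.1]
width: 0.107
```

Request:
send_rows:
  rows:
    - [[0, 0, 1, 0, 0, 0, 5], [0, 0, 2, 0, 0, 0, 5], [0, 0, 2, 0, 0, 0, 5], [0, 0, 2, 0, 0, 0, 5], [0, 0, 2, 0, 0, 0, 5], [0, 0, 2, 0, 0, 0, 5], [0, 0, 1, 0, 0, 0, 5], [0, 0, 0, 0, 0, 0, 25]]

```text
clock: 6.6
position: [0.5625, -0.1594, 0.0675]
ee_rot: [1.229, 1.198, -1.229]
force: [-0.2, -0.3, 0.3]
width: 0.152
```

Run:
```python
from h import *
s=arm.observe(); im,d=optics.get_image('wrist'); save('w3',im);print(s['position'],s['force'],s['width'])
```

```text
[ 0.56248189 -0.15941543  0.06753197] [-0.20951846 -0.32252409  0.29555027] 0.15192135565969775
```

View pics/w3.png

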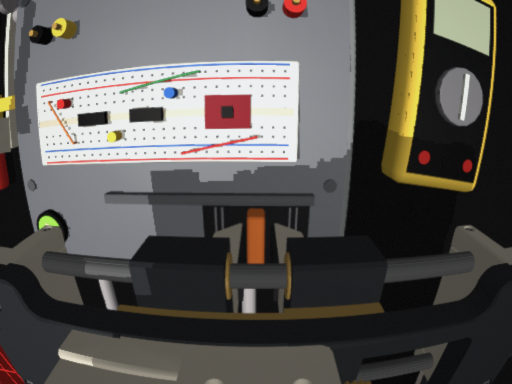

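Request:
send_rows:
  rows:
    - [[-15, 0, 0, 0, 0, 0, 25], [-45, 0, 0, 0, 0, 0, 30], [-80, 0, 0, -6, 0, 0, 33], [-90, -12, -8, -14, 0, 0, 33], [-90, -30, -20, -22, 0, 0, 33], [-90, -50, -33, -30, 0, 0, 33], [-90, -70, -46, -38, 0, 0, 33], [-90, -93, -60, -46, 0, 0, 33]]

```text
clock: 7.45
position: [0.4705, -0.0984, 0.1579]
ee_rot: [0.618, 1.481, -0.619]
force: [0.1, -0.6, 0.8]
width: 0.331
```

Run:
```python
from h import *
s=arm.observe(); im,d=optics.get_image('wrist'); save('w4',im);print(s['position'],s['force'],s['width'],s['joints'])
```

```text
[ 0.47053627 -0.0983669   0.1579093 ] [ 0.10585872 -0.64398595  0.80202091] 0.33142180570932567 [ 0.34507994  0.30193656 -0.31009665  1.9832721   0.12011194  0.87376768
 -0.82044241]
```

View pics/w4.png

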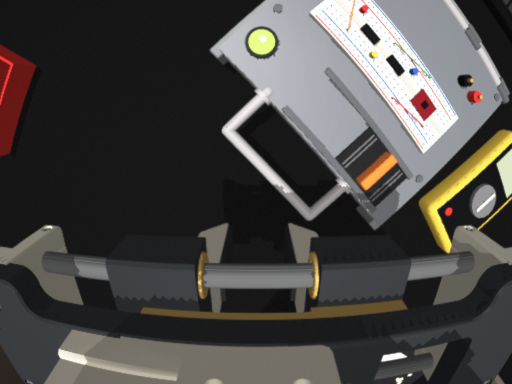

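```bash
cat >> h.py <<'E'
SX,SY,YAW=.643,-.0997,-.0258
def tilt_pose(th,lean0,back=0.,bar=.255,hx=None,lat=0.):
    """tool pose gripping the bar with plate at th; lean0 deg forward at th=0"""
    ex=np.array([np.cos(YAW),np.sin(YAW),0]);ey=np.array([-np.sin(YAW),np.cos(YAW),0]);ez=np.array([0,0,1.])
    l=np.radians(lean0)-th
    x=np.sin(l)*ex-np.cos(l)*ez; y=ey; z=np.cross(x,y)
    H=np.array([SX,SY,.055])+.1*ex
    g=H+bar*(-np.cos(th)*ex+np.sin(th)*ez)+lat*ey
    return np.c_[x,y,z], g+x*(.019-back)
def rel(M,p,M0,p0):
    return np.r_[1e3*M0.T@(p-p0),np.degrees(R.from_matrix(M0.T@M).as_rotvec())]
E
python3 - <<'E'
from h import *
np.set_printoptions(precision=2,suppress=True)
s=arm.observe();M0,p0=rot(s['ee_rot']),np.array(s['position'])
print(tilt_pose(0,12,.1)[1])
print(rel(*tilt_pose(0,12,.1),M0,p0)); print(rel(*tilt_pose(0,12,0.),*tilt_pose(0,12,.1)))
E
```

```text
[ 0.47 -0.1   0.13]
[ 23.23   3.84   3.1  -43.05 -11.64   4.64]
[100.   0.  -0.   0.   0.   0.]
```

Request:
send_rows:
  rows:
    - [[4, 1, 1, -7, -2, 0.8, 33], [8, 1, 1, -14, -4, 1.5, 33], [12, 2, 2, -21, -6, 2.3, 33], [15, 3, 2, -28, -8, 3, 33], [19, 3, 3, -35, -9.5, 3.8, 33], [23, 4, 3, -43, -11.6, 4.6, 33], [23, 4, 3, -43, -11.6, 4.6, 33], [23, 4, 3, -43, -11.6, 4.6, 33]]

```text
clock: 8.3
position: [0.4763, -0.098, 0.1349]
ee_rot: [0.033, 1.359, -0.04]
force: [-0.1, -0.1, 0.3]
width: 0.333
```

Run:
```python
from h import *
np.set_printoptions(precision=2,suppress=True)
s=arm.observe(); im,d=optics.get_image('wrist'); save('w5',im);print(s['position']*1e3,s['force'],s['width'],s['joints'])
print(rel(*tilt_pose(0,12,0),rot(s['ee_rot']),s['position']))
b=cv2.resize(cv2.cvtColor(im,cv2.COLOR_RGB2BGR),(768,576)); f=stand(SX,SY,YAW)
def L(P,col):
    q=np.array([wproj(f(*p),s)*1.5 for p in P]); cv2.polylines(b,[q.round().astype(np.int32)],False,col,1)
L([(-110,-113,58),(-110,113,58),(100,113,58),(100,-113,58),(-110,-113,58)],(0,0,255))
L([(-110,-57,55),(-155,-57,55),(-155,57,55),(-110,57,55)],(255,0,255))
cv2.imwrite('pics/w5ov.png',b)
```

```text
[476.26 -98.02 134.88] [-0.13 -0.09  0.29] 0.33268131940573403 [ 0.5   0.26 -0.47  2.16  0.22  0.54 -0.17]
[99.55  2.94 -5.4  -1.26  0.12  0.25]
```

View pics/w5ov.png

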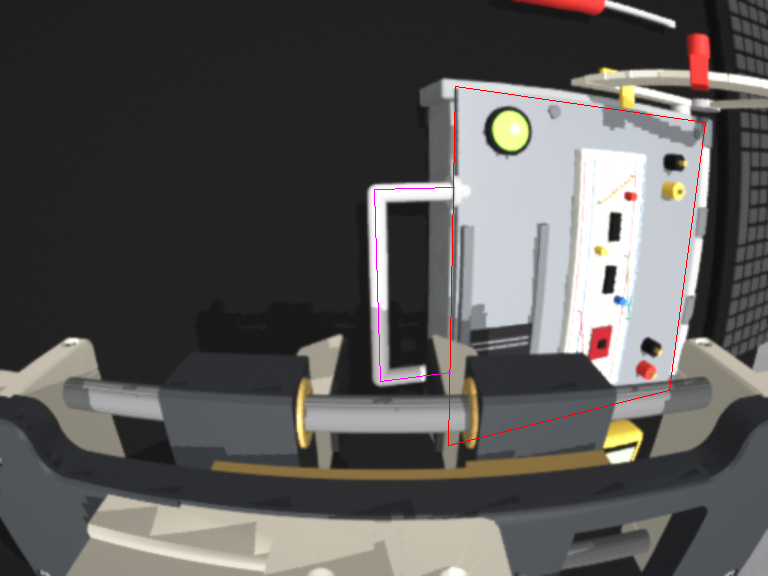

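Request:
send_rows:
  rows:
    - [[10, 2, -5, -1.2, 0, 0, 33], [25, 3, -5, -1.2, 0, 0, 33], [42, 3, -5, -1.2, 0, 0, 33], [58, 3, -5, -1.2, 0, 0, 33], [73, 3, -5, -1.2, 0, 0, 33], [87, 3, -5, -1.2, 0, 0, 33], [98, 3, -5, -1.2, 0, 0, 33], [98, 3, -5, -1.2, 0, 0, 33]]

```text
clock: 9.15
position: [0.4919, -0.0942, 0.0363]
ee_rot: [0.011, 1.361, -0.021]
force: [-0.6, 0.3, -0.4]
width: 0.329
```

Run:
```python
from h import *
np.set_printoptions(precision=2,suppress=True)
s=arm.observe(); im,d=optics.get_image('wrist'); save('w6',im);print(s['position']*1e3,s['force'],s['width'],s['joints'])
print(rel(*tilt_pose(0,12,0),rot(s['ee_rot']),s['position']))
im,d=optics.get_image('side'); save('s6',im)
i=cv2.imread('pics/s6.png')[110:260,160:360]; cv2.imwrite('pics/s6z.png',cv2.resize(i,None,fx=3.9,fy=3.9,interpolation=cv2.INTER_CUBIC))
```

```text
[491.94 -94.24  36.32] [-0.57  0.31 -0.36] 0.3292206417074724 [ 0.33  0.44 -0.3   2.23  0.43  0.3  -0.35]
[-0.07 -1.56  0.11  0.3   0.04  0.17]
```

View pics/w6.png

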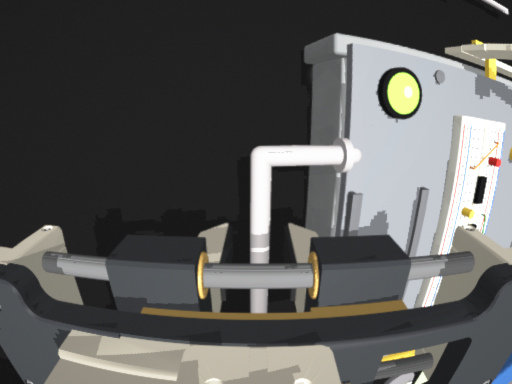

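View pics/s6z.png

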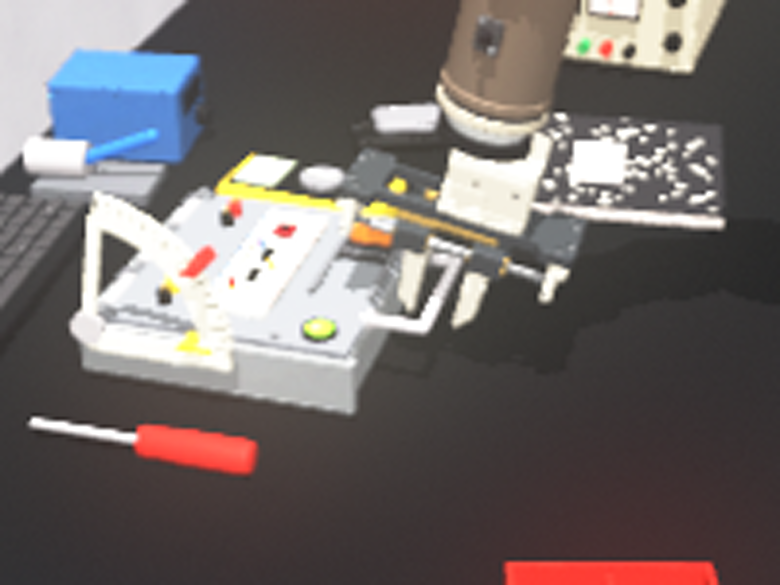

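Request:
send_rows:
  rows:
    - [[0, 0, 0, 0, 0, 0, 10], [0, 0, 0, 0, 0, 0, 5], [0, 0, 0, 0, 0, 0, 5], [0, 0, 0, 0, 0, 0, 5], [0, 0, 0, 0, 0, 0, 5], [0, 0, 0, 0, 0, 0, 5], [0, 0, 0, 0, 0, 0, 5], [0, 0, 0, 0, 0, 0, 5]]
  grip_force: 40

```text
clock: 10.05
position: [0.4925, -0.095, 0.0382]
ee_rot: [0.011, 1.358, -0.022]
force: [-2.4, 0.5, 7.1]
width: 0.09
```

Run:
```python
from h import *
np.set_printoptions(precision=2,suppress=True)
s=arm.observe(); print(s['force'],s['width'])
M0,p0=rot(s['ee_rot']),np.array(s['position'])
print(rel(*tilt_pose(0,12,0),M0,p0))
T0=tilt_pose(0,12)
for d in range(0,49,4): print(d,rel(*tilt_pose(np.radians(d),12),*T0))
# successive calls: 12deg increments
for a in (12,24,36): 
  print(a)
  for d in (1.5,3,4.5,6,7.5,9,10.5,12): print(d,rel(*tilt_pose(np.radians(a-12+d),12),*tilt_pose(np.radians(a-12),12)).round(1))
  break
```

```text
[-2.39  0.52  7.11] 0.08996745881685798
[ 1.68 -0.81 -0.84  0.25  0.2   0.21]
0 [0. 0. 0. 0. 0. 0.]
4 [-17.32   0.     2.98  -0.     4.     0.  ]
8 [-34.38   0.     7.16  -0.     8.     0.  ]
12 [-51.12   0.    12.52  -0.    12.     0.  ]
16 [-67.43   0.    19.04  -0.    16.     0.  ]
20 [-83.26  -0.    26.68  -0.    20.     0.  ]
24 [-98.51   0.    35.4    0.    24.     0.  ]
28 [-113.12    0.     45.17    0.     28.     -0.  ]
32 [-127.01    0.     55.93   -0.     32.     -0.  ]
36 [-140.11    0.     67.63   -0.     36.     -0.  ]
40 [-152.37    0.     80.22   -0.     40.     -0.  ]
44 [-163.72    0.     93.63   -0.     44.     -0.  ]
48 [-174.11    0.    107.81   -0.     48.      0.  ]
12
1.5 [-6.5  0.   1.  -0.   1.5  0. ]
3 [-13.   -0.    2.1  -0.    3.    0. ]
4.5 [-19.5   0.    3.4  -0.    4.5   0. ]
6 [-25.9   0.    4.9  -0.    6.    0. ]
7.5 [-32.3  -0.    6.6  -0.    7.5   0. ]
9 [-38.6   0.    8.4  -0.    9.    0. ]
10.5 [-44.9   0.   10.4   0.   10.5   0. ]
12 [-51.1   0.   12.5  -0.   12.    0. ]
```

Request:
send_rows:
  rows:
    - [[-4, 0, 0.6, 0, 1, 0, 5], [-10, 0, 1.6, 0, 2.3, 0, 5], [-16, 0, 2.7, 0, 3.7, 0, 5], [-23, 0, 4.2, 0, 5.3, 0, 5], [-30, 0, 5.9, 0, 7, 0, 5], [-38, 0, 8.2, 0, 8.8, 0, 5], [-45, 0, 10.4, 0, 10.5, 0, 5], [-51, 0, 12.5, 0, 12, 0, 5]]

```text
clock: 10.85
position: [0.4944, -0.0951, 0.0906]
ee_rot: [0.014, 1.568, -0.021]
force: [2.4, -1.5, -4.8]
width: 0.09
```

Run:
```python
from h import *
np.set_printoptions(precision=2,suppress=True)
s=arm.observe(); print(s['position'],s['force'],s['ft_torque'],s['width'],s['joints'])
print(rel(*tilt_pose(np.radians(12),12),rot(s['ee_rot']),s['position']))
im,d=optics.get_image('side'); save('s7',im)
i=cv2.imread('pics/s7.png')[110:260,160:360]; cv2.imwrite('pics/s7z.png',cv2.resize(i,None,fx=3.9,fy=3.9,interpolation=cv2.INTER_CUBIC))
```

```text
[ 0.49 -0.1   0.09] [ 2.44 -1.54 -4.81] [-0.4  -0.79 -0.02] 0.08975153844080269 [ 0.41  0.44 -0.43  2.    0.27  0.75 -0.21]
[ 1.61 -0.78 -0.73  0.19  0.16  0.25]
```

View pics/s7z.png

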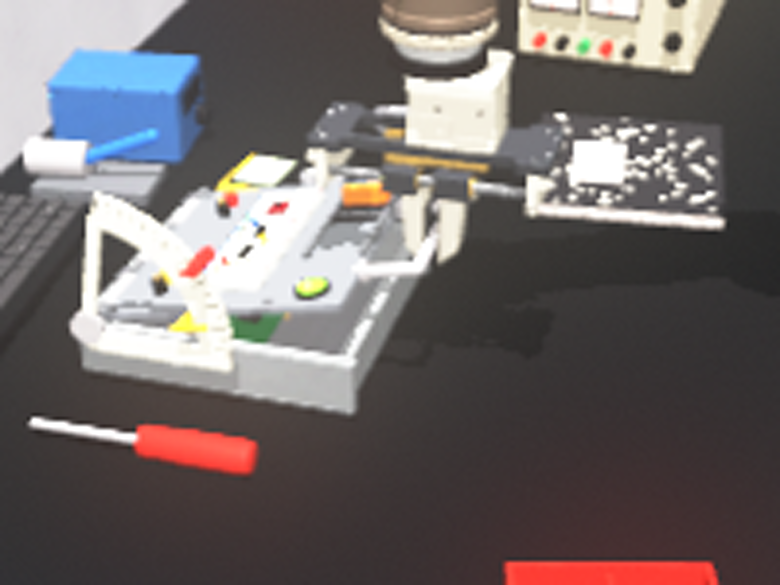

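Request:
send_rows:
  rows:
    - [[-5, 0, 0.7, 0, 1.2, 0, 5], [-11.5, 0, 1.8, 0, 2.7, 0, 5], [-18, 0, 3.1, 0, 4.2, 0, 5], [-25, 0, 4.7, 0, 5.8, 0, 5], [-32, 0, 6.5, 0, 7.4, 0, 5], [-39, 0, 8.5, 0, 9.1, 0, 5], [-45, 0, 10.4, 0, 10.5, 0, 5], [-51, 0, 12.5, 0, 12, 0, 5]]

```text
clock: 11.7
position: [0.5069, -0.0955, 0.1411]
ee_rot: [0.016, 1.776, -0.021]
force: [3.1, -2.1, -6.2]
width: 0.096
```

Run:
```python
from h import *
np.set_printoptions(precision=2,suppress=True)
s=arm.observe(); print(s['position'],s['force'],s['ft_torque'],s['width'],s['joints'])
print(rel(*tilt_pose(np.radians(24),12),rot(s['ee_rot']),s['position']))
for c,(x0,y0,x1,y1) in {'side':(160,130,260,210),'scene':(180,180,300,280)}.items():
    im,d=optics.get_image(c); save(c+'8',im)
    i=cv2.imread(f'pics/{c}8.png')[y0:y1,x0:x1]; cv2.imwrite(f'pics/{c}8z.png',cv2.resize(i,None,fx=6,fy=6,interpolation=cv2.INTER_CUBIC))
    for t in ('needle_tip','set_tip'):
        for q in finder.place_of(c,t)[:2]: print(c,t,q)
im,d=optics.get_image('wrist'); save('w8',im)
for t in ('needle_tip','set_tip'):
    for q in finder.place_of('wrist',t)[:2]: print('wrist',t,q)
```

```text
[ 0.51 -0.1   0.14] [ 3.14 -2.1  -6.24] [-0.54 -1.32  0.03] 0.09637999408162416 [ 0.37  0.51 -0.43  1.74  0.22  1.15 -0.16]
[ 1.05 -0.7  -0.5   0.12  0.22  0.32]
side needle_tip {'xy': [211.9, 186.4], 'confidence': 0.77}
side set_tip {'xy': [207.7, 182.5], 'confidence': 0.56}
scene needle_tip {'xy': [257.5, 240.3], 'confidence': 0.73}
scene set_tip {'xy': [257.2, 240.5], 'confidence': 0.6}
wrist needle_tip {'xy': [473.0, 43.7], 'confidence': 0.85}
wrist needle_tip {'xy': [413.5, 185.5], 'confidence': 0.59}
wrist set_tip {'xy': [501.2, 39.1], 'confidence': 0.9}
```

View pics/side8z.png

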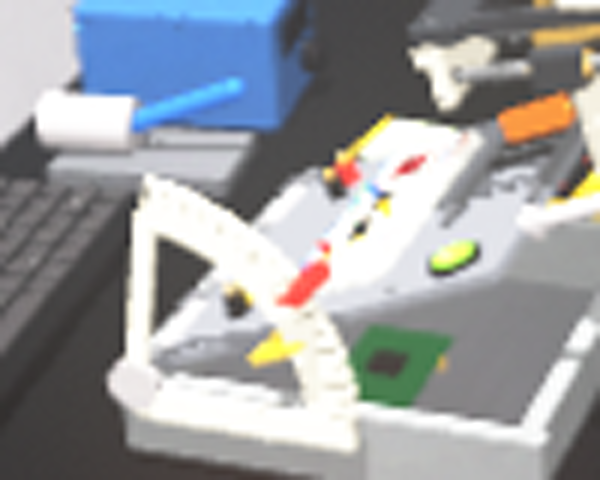

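View pics/scene8z.png

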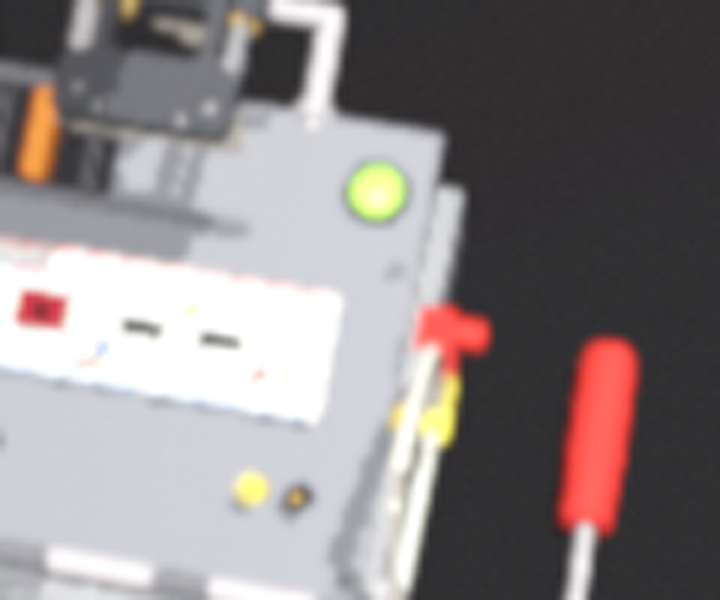

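View pics/w8.png

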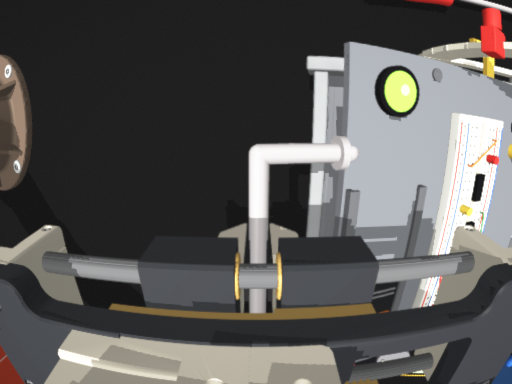

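```bash
cat >> h.py <<'E'
def pix_plane(cam,uv,s=None,Y=.135):
    ex=np.array([np.cos(YAW),np.sin(YAW),0]);ey=np.array([-np.sin(YAW),np.cos(YAW),0])
    H=np.array([SX,SY,.055])+.1*ex
    out=[]
    for u in uv:
        if cam=='wrist': o,d=wray(u,s)
        else:
            o=np.array(optics.get_calibration(cam)['position']); d=unproj(cam,u,1.)-o
        t=(Y-(o-H)@ey)/(d@ey); P=o+t*d-H
        a,b=-(P@ex),P[2]; out.append((np.hypot(a,b)*1e3,np.degrees(np.arctan2(b,a))))
    return np.array(out)
def colors(im):
    h=cv2.cvtColor(im,cv2.COLOR_RGB2HSV).astype(int)
    red=((h[...,0]<5)|(h[...,0]>174))&(h[...,1]>150)&(h[...,2]>90)
    yel=(h[...,0]>19)&(h[...,0]<33)&(h[...,1]>130)&(h[...,2]>120)
    return {'red':red,'yel':yel}
def angles(cam,im,s=None,Y=.135,verbose=True):
    for n,m in colors(im).items():
        v,u=np.nonzero(m); pp=pix_plane(cam,np.c_[u,v],s,Y)
        k=(pp[:,0]>85)&(pp[:,0]<150)&(pp[:,1]>-8)&(pp[:,1]<70); 
        if cam=='side': k&=(u>150)&(u<260)
        if cam=='wrist': k&=(u>380)&(v<110)
        print(cam,n,k.sum())
        for r0 in range(85,150,6):
            kk=k&(pp[:,0]>=r0)&(pp[:,0]<r0+6)
            if kk.sum(): print('   r',r0,'n',kk.sum(),'ang %.1f  [%.1f %.1f]'%(pp[kk,1].mean(),pp[kk,1].min(),pp[kk,1].max()))
E
python3 - <<'E'
from h import *
for c,n in (('side','side0'),('side','side8'),('scene','scene8')):
    im=cv2.cvtColor(cv2.imread(f'pics/{n}.png'),cv2.COLOR_BGR2RGB); print(n); angles(c,im)
s=arm.observe(); im=cv2.cvtColor(cv2.imread('pics/w8.png'),cv2.COLOR_BGR2RGB); print('w8'); angles('wrist',im,s)
i=cv2.imread('pics/w8.png')[0:110,402:512]; cv2.imwrite('pics/w8z.png',cv2.resize(i,None,fx=5,fy=5,interpolation=cv2.INTER_CUBIC))
E
```

```text
side0Traceback (most recent call last):
  File "<stdin>", line 3, in <module>
  File "h.py", line 65, in angles
    v,u=np.nonzero(m); pp=pix_plane(cam,np.c_[u,v],s,Y)
                          ~~~~~~~~~^^^^^^^^^^^^^^^^^^^^
  File "h.py", line 54, in pix_plane
    o=np.array(optics.get_calibration(cam)['position']); d=unproj(cam,u,1.)-o
                                                           ~~~~~~^^^^^^^^^^
  File "h.py", line 10, in unproj
    c=optics.get_calibration(cam);K=np.array(c['camera_matrix'])
ValueError: time passes only in moves, steps and waits
```

View pics/w8z.png

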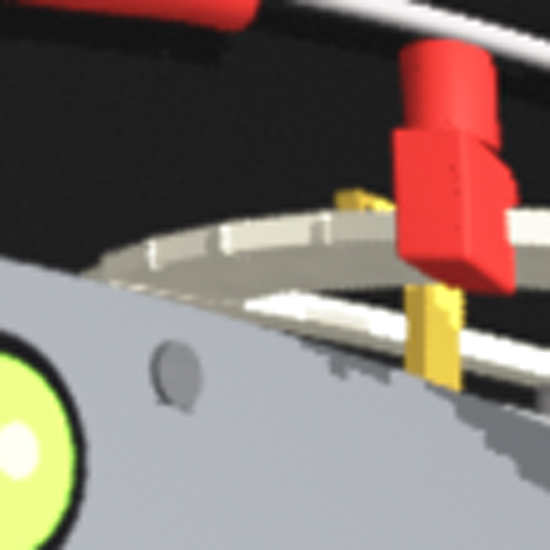

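Run:
```python
import cv2,numpy as np
a=cv2.imread('pics/w1.png')[70:160,45:145]; b=cv2.imread('pics/w5.png')[10:100,380:512]; c=cv2.imread('pics/w8.png')[0:70,440:512]
cv2.imwrite('pics/z1.png',cv2.resize(a,None,fx=6,fy=6,interpolation=cv2.INTER_CUBIC))
cv2.imwrite('pics/z5.png',cv2.resize(b,None,fx=6,fy=6,interpolation=cv2.INTER_CUBIC))
```

```text
(no output)
```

View pics/z1.png

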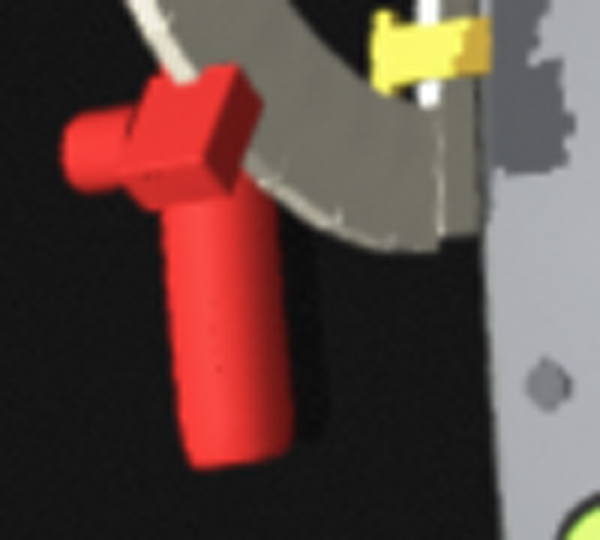

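View pics/z5.png

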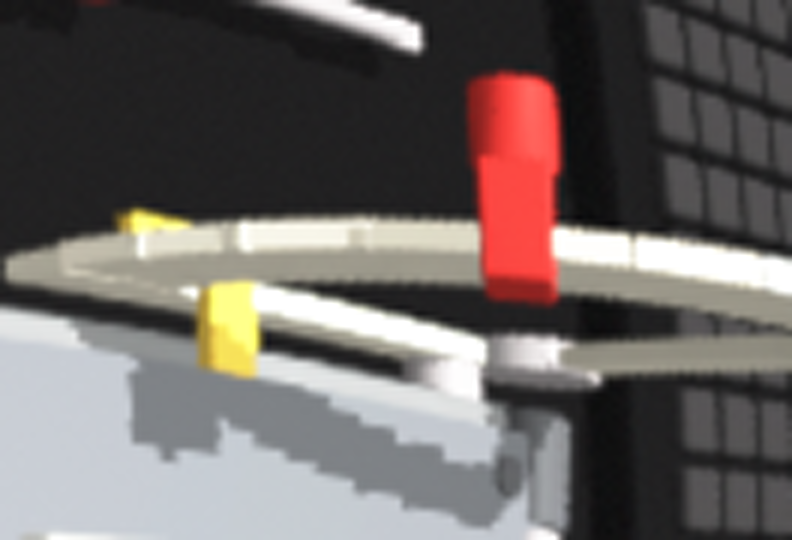

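Run:
```python
from h import *
import itertools
s8=arm.observe(); 
V=[('w1',(45+95/6,70+151/6),dict(position=np.array([.5444,-.1233,.1997]),ee_rot=R.from_matrix(np.array([[-0.0003,.9996,-.0295],[-.0008,-.0295,-.9996],[-1,-.0003,.0008]])).as_rotvec())),
('w5',(380+514/6,10+115/6),dict(position=np.array([.47626,-.09802,.13488]),ee_rot=np.array([.033,1.359,-.040]))),
('w8',(402+450/5,85/5),s8)]
ex=np.array([np.cos(YAW),np.sin(YAW),0]);ey=np.array([-np.sin(YAW),np.cos(YAW),0]);H=np.array([SX,SY,.055])+.1*ex
L=[]
for n,u,s in V:
    o,d=wray(np.array(u)-.4,s); o2=np.array([-(o-H)@ex,(o-H)[2]]); d2=np.array([-(d@ex),d[2]]); L.append((n,o2,d2/np.linalg.norm(d2)))
for a,b in itertools.combinations(L,2):
    t=np.linalg.solve(np.c_[a[2],-b[2]],b[1]-a[1]); P=a[1]+t[0]*a[2]; print(a[0],b[0],P*1e3,'r',np.hypot(*P)*1e3,'ang',np.degrees(np.arctan2(P[1],P[0])))
# single view with r=128
for n,o,d in L:
    b=o@d; c=o@o-.128**2; t=-b-np.array([1,-1])*np.sqrt(b*b-c)
    for tt in t: 
        P=o+tt*d; print(n,'r=128 ang',np.degrees(np.arctan2(P[1],P[0])))
```

```text
w1 w5 [100.3327478   78.01604089] r 127.09509398819871 ang 37.867674270172465
w1 w8 [100.34293623  78.13609031] r 127.176858978763 ang 37.907552822453376
w5 w8 [100.19616498  77.90811023] r 126.92101920694365 ang 37.867058625379826
w1 r=128 ang 38.30454404012025
w1 r=128 ang -48.00652321115609
w5 r=128 ang 37.87084764443258
w5 r=128 ang -141.2377623715491
w8 r=128 ang 38.036674024533966
w8 r=128 ang -103.58271563389023
```

Request:
send_rows:
  rows:
    - [[-6, 0, 1, 0, 1.4, 0, 5], [-15, 0, 2.5, 0, 3.5, 0, 5], [-25, 0, 4.7, 0, 5.8, 0, 5], [-34, 0, 7, 0, 7.9, 0, 5], [-43, 0, 9.8, 0, 10, 0, 5], [-50, 0, 12.2, 0, 11.7, 0, 5], [-55, 0, 14, 0, 12.9, 0, 5], [-58.5, 0, 15.3, 0, 13.8, 0, 5]]

```text
clock: 12.95
position: [0.5338, -0.0964, 0.1946]
ee_rot: [0.019, 2.017, -0.021]
force: [2.4, -5.5, -6.7]
width: 0.094
```

Request:
send_rows:
  rows:
    - [[0, 0, 0, 0, 0, 0, 5], [0, 0, 0, 0, 0, 0, 5], [0, 0, 0, 0, 0, 0, 5], [0, 0, 0, 0, 0, 0, 5], [0, 0, 0, 0, 0, 0, 5], [0, 0, 0, 0, 0, 0, 5], [0, 0, 0, 0, 0, 0, 5], [0, 0, 0, 0, 0, 0, 5]]

```text
clock: 13.75
position: [0.5336, -0.0964, 0.1943]
ee_rot: [0.019, 2.016, -0.021]
force: [4.0, -5.6, -7.3]
width: 0.095
```

Run:
```python
from h import *
np.set_printoptions(precision=2,suppress=True)
s=arm.observe(); print(s['position']*1e3,s['force'],s['ft_torque'],s['width'],s['joints'])
print(rel(*tilt_pose(np.radians(37.9),12),rot(s['ee_rot']),s['position']))
for c,(x0,y0,x1,y1) in {'side':(160,130,260,210),'scene':(180,180,300,280),'wrist':(402,0,512,110)}.items():
    im,d=optics.get_image(c); save(c+'9',im); angles(c,im,s)
    i=cv2.imread(f'pics/{c}9.png')[y0:y1,x0:x1]; cv2.imwrite(f'pics/{c}9z.png',cv2.resize(i,None,fx=6,fy=6,interpolation=cv2.INTER_CUBIC))
```

```text
[533.59 -96.37 194.35] [ 4.02 -5.63 -7.26] [-1.   -2.    0.45] 0.09454063632517616 [ 0.3   0.65 -0.39  1.42  0.2   1.57 -0.14]
[-0.15 -0.51 -0.14  0.    0.4   0.39]
side red 26
   r 109 n 1 ang 36.2  [36.2 36.2]
   r 115 n 4 ang 36.9  [35.5 38.0]
   r 121 n 5 ang 37.5  [36.0 39.1]
   r 127 n 5 ang 37.8  [35.9 39.5]
   r 133 n 7 ang 38.5  [36.4 40.2]
   r 139 n 4 ang 38.3  [36.8 39.5]
side yel 10
   r 85 n 4 ang 38.8  [36.9 40.7]
   r 91 n 5 ang 39.3  [37.6 41.1]
   r 97 n 1 ang 38.1  [38.1 38.1]
scene red 38
   r 103 n 1 ang 23.1  [23.1 23.1]
   r 109 n 3 ang 33.0  [26.5 42.9]
   r 115 n 9 ang 23.2  [2.3 47.6]
   r 121 n 6 ang 32.9  [19.8 49.6]
   r 127 n 7 ang 24.1  [1.4 51.5]
   r 133 n 8 ang 24.7  [-5.2 53.2]
   r 139 n 3 ang 53.2  [48.7 56.3]
   r 145 n 1 ang 57.6  [57.6 57.6]
scene yel 18
   r 85 n 8 ang 14.8  [-5.1 39.8]
   r 91 n 2 ang 25.1  [23.1 27.1]
   r 97 n 7 ang 11.7  [-5.1 34.2]
   r 103 n 1 ang 37.4  [37.4 37.4]
wrist red 808
   r 85 n 63 ang 9.6  [-4.2 23.8]
   r 91 n 78 ang 13.5  [-2.2 27.3]
   r 97 n 81 ang 20.5  [2.2 36.2]
   r 103 n 93 ang 27.6  [14.1 38.3]
   r 109 n 95 ang 31.5  [19.4 40.2]
   r 115 n 80 ang 33.5  [25.5 40.3]
   r 121 n 70 ang 35.5  [29.2 41.2]
   r 127 n 73 ang 38.1  [32.3 43.1]
   r 133 n 66 ang 40.6  [35.0 44.7]
   r 139 n 58 ang 43.0  [39.9 45.8]
   r 145 n 51 ang 44.5  [41.6 47.1]
wrist yel 14
   r 97 n 1 ang 37.1  [37.1 37.1]
   r 103 n 13 ang 39.6  [38.1 40.7]
```

View pics/side9z.png

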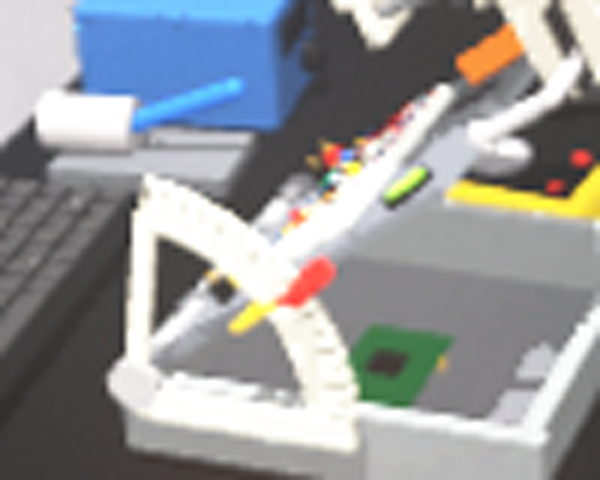

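View pics/wrist9z.png

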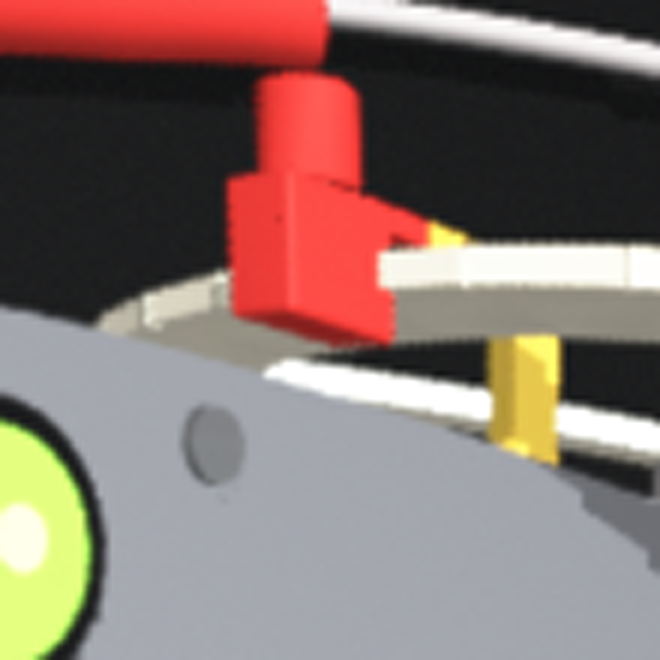

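View pics/scene9z.png

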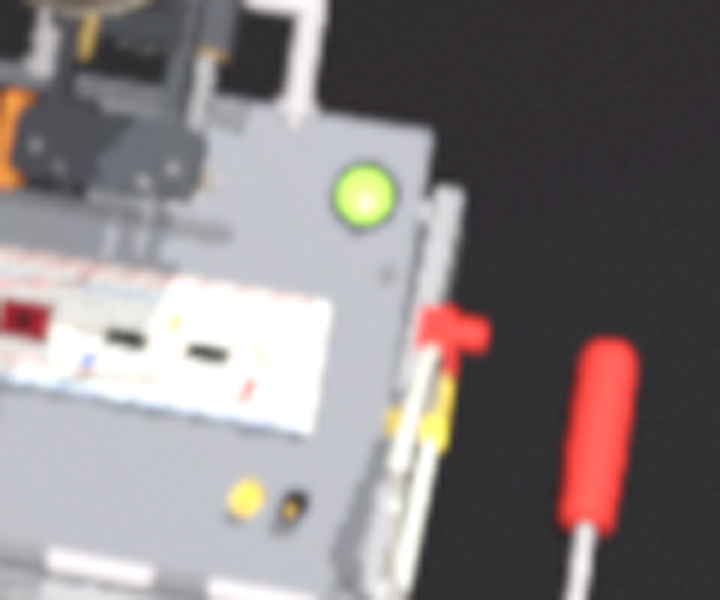

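Run:
```python
import cv2,numpy as np
a=cv2.imread('pics/wrist9.png')[20:55,440:490]; b=cv2.imread('pics/side9.png')[165:195,190:225]
cv2.imwrite('pics/z9w.png',cv2.resize(a,None,fx=15,fy=15,interpolation=cv2.INTER_NEAREST))
cv2.imwrite('pics/z9s.png',cv2.resize(b,None,fx=18,fy=18,interpolation=cv2.INTER_NEAREST))
```

```text
(no output)
```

View pics/z9w.png

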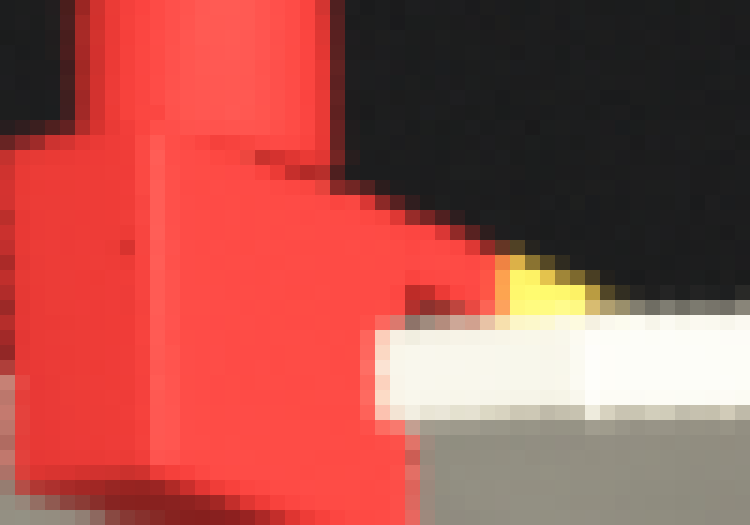

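View pics/z9s.png

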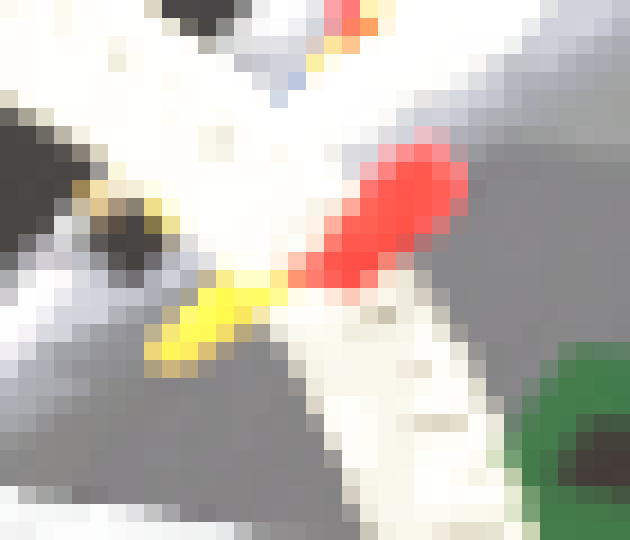

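Run:
```python
import cv2
cv2.imwrite('pics/sc9f.png',cv2.resize(cv2.imread('pics/scene9.png')[100:330,60:360],None,fx=2.6,fy=2.6,interpolation=cv2.INTER_CUBIC))
```

```text
(no output)
```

View pics/sc9f.png

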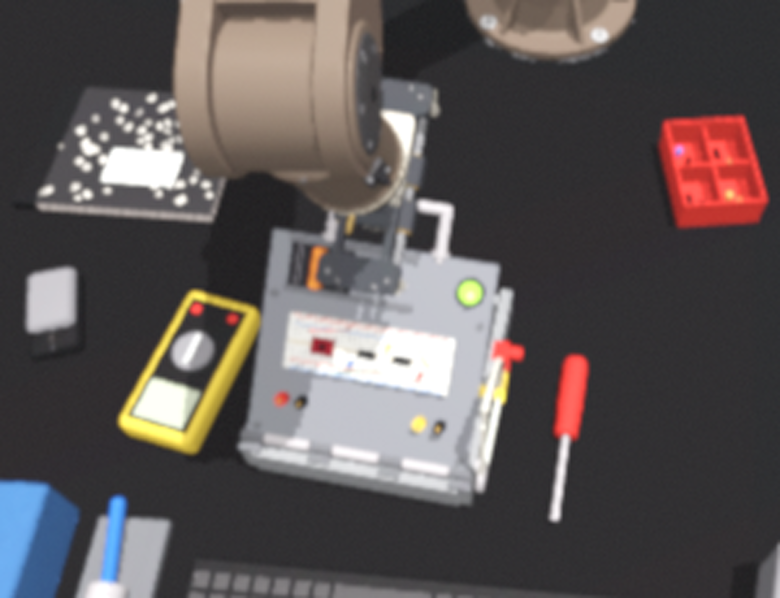

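View pics/wrist9.png

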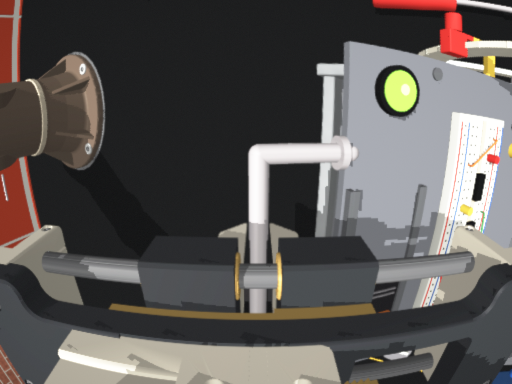

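Run:
```python
from cell import arm
s=arm.observe(); print(s['clock'],s['position'],s['width'],s['force']); print(arm.sign_off())
```

```text
13.9 [ 0.53359321 -0.09635501  0.19436917] 0.09501588215265638 [ 3.65162048 -5.99430191 -7.52659107]
the job is handed in; nothing more can be done
None
```

I shut the battery cover with the plate still lying flat. Then I gripped the bow handle, swung the plate up to the red pointer and handed the job in at 13.9 s, still holding it with a 40 N grip.

- **Cover:** I slid it about 36 mm until it met the end stop (about 8.5 N of resistance). No green of the cells shows in the later pictures.
- **Angle:** I measured the red pointer at about 37.9° from three wrist views, which agreed to within 0.05°. The arm's position puts the plate at about 37.9°.
- **Needle and pointer:** In the zoomed wrist and side pictures the yellow tip runs straight into the red tip. I put the match at within about half a degree.
- **One check that disagreed:** a rough colour-pixel reading in the side camera put the needle 1–2° above the pointer. It rests on only about 10 yellow pixels, so I trusted the wrist and close-up views instead.
- **Everything else:** the pointer shows in the same place in the side view as at the start. The other bench items visible in the last scene picture look undisturbed. The arm held steady over the last 0.8 s, with small forces on the wrist (about 10 N).

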